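Make up two spindle stacks

TASK

Make up the two spindles for the pump drive: on the tall one thread the flanged hub first, flange down, then the spacer sleeve, then the gear on top; on the short one thread the plain thick ring, then the domed cap over it, dome up. Each part must sit flat and fully down on the one below it (the first on the stand's base), and leave the brown jar standing where it is.

Things in the scene. Friction and masses are not known exactly. Their poses are not given: they have to be found in the camera images.
- tall_spindle: Fixed assembly stand with the TALL stem: a grey painted square base plate 74 x 74 x 12 mm carrying an upright round steel stem, 18 mm diameter, rising 68 mm above the plate; the top 14 mm taper to about 6 mm diameter. Body origin: centre of the base's underside, on the bench top, z axis up along the stem. Parts seat on the plate's top, 12 mm above the origin; stem tip 80 mm above the origin. It and the short stand may change places.
- short_spindle: Fixed assembly stand with the SHORT stem: same grey 74 x 74 x 12 mm base plate and 18 mm stem, but rising only 34 mm above the plate (top 14 mm tapered likewise to about 6 mm). Body origin: centre of the base's underside, on the bench top, z axis up along the stem. Parts seat 12 mm above the origin; stem tip 46 mm above the origin.
- flanged_hub: Steel flanged hub, loose, lying flange down: flange 66 mm diameter and 8 mm thick with six small dark holes, and above it a round hub 40 mm diameter up to 22 mm total height; 24 mm through bore. Body origin: centre of the underside as it stands at the start; z axis up along the bore. Can be gripped round the 40 mm hub, 8 to 22 mm above the origin. The other four parts are scattered in the same area and any of them may be in any place.
- sleeve: Plain steel spacer sleeve, loose, standing on end: narrowest part, 36 mm outside diameter, 28 mm high, 24 mm through bore. Body origin: centre of the underside as it stands at the start; z axis up along the bore. 
- gear: Steel spur gear, loose, lying flat: 60 mm diameter over 24 straight teeth, 16 mm thick, 24 mm through bore; can be gripped across the teeth at any angle. Body origin: centre of the underside as it stands at the start; z axis up along the bore. 
- plain_ring: Thick plain steel ring with a smooth rim, no teeth and no step, loose, lying flat: 54 mm outside diameter, 16 mm thick, 24 mm through bore. Body origin: centre of the underside as it stands at the start; z axis up along the bore. 
- domed_cap: Steel domed cap, loose, standing dome up: 42 mm diameter, straight wall to 20 mm height, then a closed dome to 28.5 mm total; the only part with no hole on top. A blind bore of 24 mm diameter and 20 mm depth opens at the underside. Body origin: centre of the underside as it stands at the start; z axis up along the bore. 
- brown_jar: Brown glass sample jar with a metal lid, 55 mm diameter, 87 mm high, standing loose behind the stands. Body origin: centre of its underside. Not part of the job: leave it standing where it is.
Mind the look-alikes: they are no part of the job. Leave any green look-alike of the gear alone. Leave any turquoise look-alike of the domed_cap alone.

How it is judged:
By the outcome, as a careful person would: the job done as asked, in the order asked, and still so for the second after the job is handed in, with the robot touching nothing.
It also fails if it takes over 128 s, if anything falls off the work surface, if the arm or the gripper's body presses on something with over 40 N, if the wrist force passes 120 N, or if a joint passes its speed limit or range.

ROBOT

A 6-joint arm with a two-finger parallel gripper is mounted at the origin on a cart in front of the work surface, level with it; the furniture and walls round the work are solid. World frame = base frame: x ahead of the robot, y to its left, z up, the work surface at z = 0. Lengths are in m, angles in rad, forces in N, time in s.
With the tool pointing down it reaches from about 0.375 to 0.9 m from the base axis. Payload 3.1 kg.
Tool frame: the origin (TCP) lies at the very end of the fingers, on their centre line; the grasp point (between the pads) lies 19 mm behind it (manip.pinch_z is the distance from the TCP to the grasp point, in m); z points along the fingers, y is the line along which they close (so a half turn about z gives the same grasp; the last joint's range is limited). The gripper opens to 85 mm and grips with 20 to 120 N. Pads are 22 mm wide; open, the fingers measure 114 mm over their backs; the gripper's body (76 mm by 85 mm) begins 54 mm behind the grasp point. The pads swing forward as they close: fully open they stand 13 mm farther back than shut.
Start: joints at [-1.333, 0.527, 1.433, -0, 1.181, -0.178], TCP at [0.252, -0.572, 0.231] pointing down, gripper open.
Joint ranges: [-3.08, 3.08], [-0.75, 2.2], [0.22, 2.44], [-1.43, 4.57], [0, 2.65], [-2.85, 2.85]. Speed limits (rad/s): [2.79, 2.79, 3.14, 3.14, 3.14, 3.14].

INTERFACE

Orientations are given as a unit quaternion [x, y, z, w].
In Python, from station import manip gives the robot as it stands.
- The arm moves only by the tool servo_tool, never from a script. Its argument "commands" is one flat list of numbers, 7 for each row, row after row: the shift along the tool's x, y, z each as a share of 500 mm, from -1 to 1, then the turn, a rotation vector about the tool's x, y, z each as a share of 360 degrees, from -1 to 1, then the opening, from -1 (shut) to 1 (fully open). In form: [dx, dy, dz, rx, ry, rz, claw, dx, dy, dz, rx, ry, rz, claw, ...]. A call has 1 to 12 rows; each row shifts and turns the commanded pose from where the row before left it, along the tool's axes as they then stand; what a row does not reach is not made up. A row lasts 1/12 s, in which the tool goes at most 41.7 mm and 7.16 degrees, less where a joint would pass 70% of its speed; a pose out of reach is approached as far as the arm can. A call with a number of a shift or a turn outside -1 to 1 is refused whole. A call with a gripper value outside its range is refused whole. The fingers move at their own pace and stop on an object; "force" is the grip in N (left out, the last holds). Time passes only in rows, so rows that do not move let the fingers close. It gives the time, the measured TCP pose, the force, the opening and the grip force at its end, in the units of the state.
- manip.sense(): the state, without advancing time (a new reading comes with each control period).
- manip.snapshot(name): name is "scene" or "side" or "wrist"; returns a dict with "img" (420x560x3 uint8, red, green, blue), "mtx" (3x3 intrinsics, pixels), "world_to_cam" (4x4, takes a point from world to camera coordinates). Camera axes: x right, y up, looking along -z (the intrinsics and any distortion apply to the point x, -y, -z); pixel columns grow to the right and rows downward; lengths in m; the calibration is good to about 2 mm. A picture is of the moment at which its call begins. There is no depth.
- manip.sign_off(): hands the job in; it is judged then, once.
Trained networks look in a picture, given as the dict that the camera call returned (one of the last four; its "shot" number tells which), for a name from the list of things; names that differ only in an ending like _2 or _b are one class to them, and where a whole thing is asked for, a point or a joint stands for the part that bears it (a point fixed in the world has none). Each returns a list of dicts, best first, with "conf" (0 to 1); they miss things now and then, are a little off and sometimes report something else, mostly with a low value. They report only what shows in the picture. A call takes as long as a camera call. They do not tell look-alikes from the thing itself.
- manip.look_for(picture, query): "box" ([left, top, width, height] in pixels, round what is visible of it).
- manip.silhouettes(picture, query): "pixels" (420x560 bool, what is visible of it) and "box" ([left, top, width, height] in pixels, round what is visible of it).
The state is a dict: "t": time; "q": joint angles; "qd": joint speeds; "tau": joint torques, N m; "tcp_pos": TCP position; "tool_rot": TCP orientation; "force": force on the tool from outside, world axes, zero at the start; "ft_torque": the same for the moment, N m; "finger_gap": opening from 0.0 (shut) to 1.0 (fully open); "gripper_force": force on a finger pad.
Only numpy, scipy, OpenCV 4.12 (cv2) and the standard library are available. Lean on these libraries where they do the work, as an engineer would, in place of code of your own. Each camera call takes 0.05 s, during which the arm holds its last target. There are 200 camera calls.

## Working session

There is one attempt and no reset: what is moved stays moved. The work goes in short steps, Python scripts to look and compute and a tool call to move; the robot and the scene stay as the last step left them, time stands still between calls to the robot, and variables do not carry over. Pictures are saved under pics/ and viewed, at most 14 in all, crops included, and the job is handed in when it is done.

Besides the shell and the picture viewer there is one more tool, called after "Call:" as name(argument=value, ...), one argument or row to a line, values as JSON. servo_tool: Moves the arm, as the interface text tells. Its arguments: {"type":"object","properties":{"commands":{"type":"array"},"force":{"type":"number"}},"required":["commands"]}

```bash
mkdir -p pics; ls; python3 - <<'E'
from station import manip
import cv2,numpy as np
ims=[]
for n in("scene","side"):
    s=manip.snapshot(n); ims.append(s["img"]); cv2.imwrite(f"pics/{n}0.png",s["img"][:,:,::-1])
    print(n,np.round(s["mtx"],1).tolist(),np.round(s["world_to_cam"],3).tolist(),[k for k in s])
    for q in["tall_spindle","short_spindle","flanged_hub","sleeve","gear","plain_ring","domed_cap","brown_jar"]:
        print(q,[(np.round(d["box"]).tolist(),round(d["conf"],2)) for d in manip.look_for(s,q)[:4]])
s=manip.sense();print(s)
E
```

```text
pics
scene [[485.8, 0.0, 282.5], [0.0, 485.8, 218.9], [0.0, 0.0, 1.0]] [[0.521, -0.854, -0.01, -0.274], [0.364, 0.211, 0.907, -0.253], [-0.772, -0.476, 0.421, -0.883], [0.0, 0.0, 0.0, 1.0]] ['img', 'mtx', 'world_to_cam', 'shot']
tall_spindle [([286.0, 208.0, 34.0, 34.0], 0.69)]
short_spindle [([236.0, 205.0, 28.0, 20.0], 0.85)]
flanged_hub [([249.0, 245.0, 24.0, 16.0], 0.75)]
sleeve [([304.0, 258.0, 13.0, 17.0], 0.56)]
gear [([370.0, 270.0, 20.0, 20.0], 0.84), ([408.0, 260.0, 24.0, 15.0], 0.84), ([338.0, 256.0, 29.0, 14.0], 0.69), ([288.0, 210.0, 33.0, 30.0], 0.56)]
plain_ring [([218.0, 235.0, 22.0, 14.0], 0.53)]
domed_cap [([191.0, 226.0, 15.0, 13.0], 0.63), ([162.0, 219.0, 15.0, 14.0], 0.51)]
brown_jar [([294.0, 181.0, 17.0, 33.0], 0.91), ([368.0, 267.0, 26.0, 24.0], 0.68)]
side [[522.3, 0.0, 283.6], [0.0, 522.3, 206.0], [0.0, 0.0, 1.0]] [[-0.672, -0.74, -0.008, 0.421], [0.497, -0.46, 0.736, -0.296], [-0.548, 0.491, 0.677, -1.099], [0.0, 0.0, 0.0, 1.0]] ['img', 'mtx', 'world_to_cam', 'shot']
tall_spindle [([276.0, 180.0, 38.0, 36.0], 0.8)]
short_spindle [([220.0, 217.0, 39.0, 27.0]
[... 395 characters left out ...]
{'t': 0.9, 'q': array([-1.33348567e+00,  5.27479197e-01,  1.43269022e+00,  4.69415616e-05,
        1.18139701e+00, -1.78496356e-01]), 'qd': array([-1.58524331e-03, -1.15938424e-03,  1.37403002e-03, -3.58856145e-04,
       -8.06147049e-05,  2.27985242e-04]), 'tau': array([-2.34141535e-04, -4.42302847e+01, -1.78424621e+01, -3.37267204e-05,
        7.38294129e-04,  7.68132907e-06]), 'tcp_pos': array([ 0.25249303, -0.57171292,  0.23132631]), 'tool_rot': array([9.78467639e-01, 2.06400288e-01, 2.20898602e-05, 1.24647057e-05]), 'force': array([ 0.21040633,  0.43144348, -0.6028907 ]), 'ft_torque': array([-0.00521379, -0.00364385, -0.02615316]), 'gripper_force': 0.0, 'finger_gap': 1.0016646924641741}
```

```bash
python3 - <<'E'
import cv2,numpy as np
a=cv2.imread("pics/scene0.png")[150:320,130:460]; b=cv2.imread("pics/side0.png")[130:370,180:420]
cv2.imwrite("pics/a.png",cv2.resize(a,(792,408),interpolation=cv2.INTER_CUBIC))
cv2.imwrite("pics/b.png",cv2.resize(b,(600,600),interpolation=cv2.INTER_CUBIC))
E
```

```text
(no output)
```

View pics/a.png

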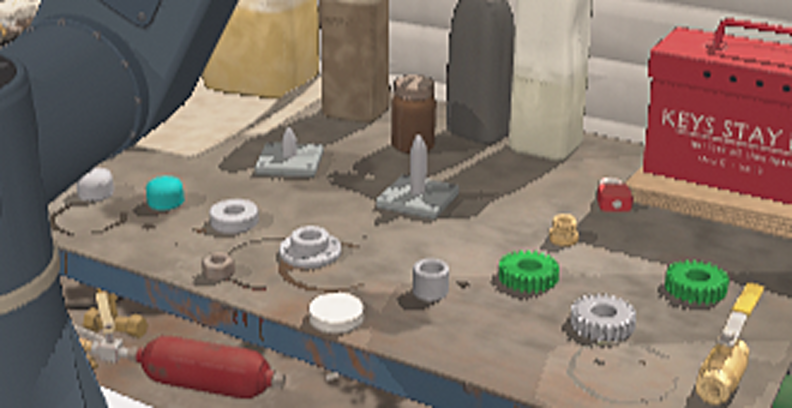

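View pics/b.png

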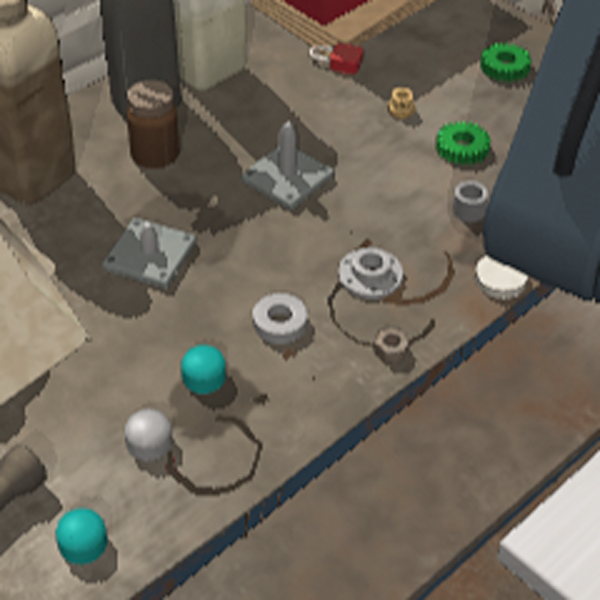

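```bash
cat > h.py <<'E'
from station import manip
import cv2,numpy as np
from scipy.spatial.transform import Rotation as R
def ray(s,uv,z):
    K=s["mtx"];T=np.array(s["world_to_cam"])
    d=np.linalg.inv(K)@np.array([uv[0],uv[1],1]); d=np.array([d[0],-d[1],-d[2]])
    Rm=T[:3,:3];c=-Rm.T@T[:3,3];d=Rm.T@d
    return c+d*(z-c[2])/d[2]
def proj(s,p):
    T=s["world_to_cam"];c=T[:3,:3]@p+T[:3,3];q=s["mtx"]@np.array([c[0],-c[1],-c[2]]);return q[:2]/q[2]
def rel(p):
    "world target point for TCP -> shift in tool axes as share of 500 mm"
    st=manip.sense();Rt=R.from_quat(st["tool_rot"]);d=np.array(p)-st["tcp_pos"]
    return np.round(Rt.inv().apply(d)/.5,4)
E
python3 - <<'E'
from h import *
P=dict(cap=((95,183),(149,435),.014),ring=((235,211),(280,313),.016),hub=((311,237),(372,262),.022),sleeve=((432,266),(471,190),.028),
gear=((604,311),None,.016),tall=((418,137),(290,123),.08),short=((289,130),(148,223),.046),jar=((413,82),(152,95),.087),
teal=((165,193),(204,370),.014),green=((530,263),(463,138),.016),green2=((697,274),(506,56),.016))
a=manip.snapshot("scene");b=manip.snapshot("side")
for k,(u,v,z) in P.items():
    print(k,ray(a,(u[0]/2.4+130-.3,u[1]/2.4+150-.3),z)[:2].round(3),ray(b,(v[0]/2.5+180-.3,v[1]/2.5+130-.3),z)[:2].round(3) if v else '')
w=manip.snapshot("wrist");cv2.imwrite("pics/w0.png",w["img"][:,:,::-1])
T=w["world_to_cam"];c=-T[:3,:3].T@T[:3,3];st=manip.sense();Rt=R.from_quat(st["tool_rot"])
print("cam in tool",Rt.inv().apply(c-st["tcp_pos"]).round(3),"view",Rt.inv().apply(-T[2,:3]).round(3),w["mtx"].round(0).tolist())
E
```

```text
cap [0.427 0.309] [0.427 0.315]
ring [0.448 0.123] [0.453 0.131]
hub [0.432 0.011] [0.437 0.019]
sleeve [ 0.433 -0.132] [ 0.436 -0.13 ]
gear [ 0.458 -0.3  ] 
tall [ 0.598 -0.023] [ 0.602 -0.022]
short [0.608 0.16 ] [0.614 0.164]
jar [0.73  0.057] [0.732 0.061]
teal [0.447 0.222] [0.45 0.23]
green [ 0.506 -0.204] [ 0.507 -0.199]
green2 [ 0.569 -0.354] [ 0.573 -0.353]
cam in tool [ 0.082 -0.001 -0.142] view [-0.322  0.     0.947] [[304.0, 0.0, 279.0], [0.0, 304.0, 210.0], [0.0, 0.0, 1.0]]
```

Call:
servo_tool(
  commands=[0,0,0,0,0,0.01655,1,0,0,0,0,0,0.01655,1,0,0,0,0,0,0.01655,1,0,0,0,0,0,0.01655,1,0.023,-0.0733,0.003,0,0,0,1,0.023,-0.0733,0.003,0,0,0,1,0.023,-0.0733,0.003,0,0,0,1,0.023,-0.0733,0.003,0,0,0,1,0.023,-0.0733,0.003,0,0,0,1,0.023,-0.0733,0.003,0,0,0,1,0.023,-0.0733,0.003,0,0,0,1,0.023,-0.0733,0.003,0,0,0,1],
  force=50,
)

```text
t: 2.05
tcp_pos: [0.3448, -0.2769, 0.2195]
tool_rot: [1.0, -0.0, 0.0, 0.0]
force: [1.0, 0.1, 0.1]
finger_gap: 1.005
gripper_force: 0.0
```

Call:
servo_tool(
  commands=[0.023,-0.0733,0.003,0,0,0,1,0.023,-0.0733,0.003,0,0,0,1,0.023,-0.0733,0.003,0,0,0,1,0.023,-0.0733,0.003,0,0,0,1,0.023,-0.0733,0.003,0,0,0,1,0.023,-0.0733,0.003,0,0,0,1,0.023,-0.0733,0.003,0,0,0,1,0.023,-0.0733,0.003,0,0,0,1,0,0,0,0,0,0,1],
)

```text
t: 2.8
tcp_pos: [0.4376, 0.0203, 0.2075]
tool_rot: [1.0, 0.004, 0.001, -0.001]
force: [0.4, -1.7, 0.4]
finger_gap: 0.999
gripper_force: 0.0
```

```bash
python3 - <<'E'
from h import *
w=manip.snapshot("wrist");cv2.imwrite("pics/w1.png",w["img"][:,:,::-1])
a=dict(hub=(.435,.015,.022),tall=(.6,-.0225,.08),short=(.611,.162,.046),ring=(.45,.127,.016),sleeve=(.435,-.131,.028))
for k,p in a.items(): print(k,proj(w,np.array(p)).round())
print(manip.sense()["tcp_pos"].round(4),manip.sense()["tool_rot"].round(4))
E
```

```text
hub [284. 188.]
tall [338.  -5.]
short [114.  -8.]
ring [183. 173.]
sleeve [418. 190.]
[0.437  0.0178 0.2074] [ 1.0e+00  3.5e-03  4.0e-04 -1.0e-04]
```

View pics/w1.png

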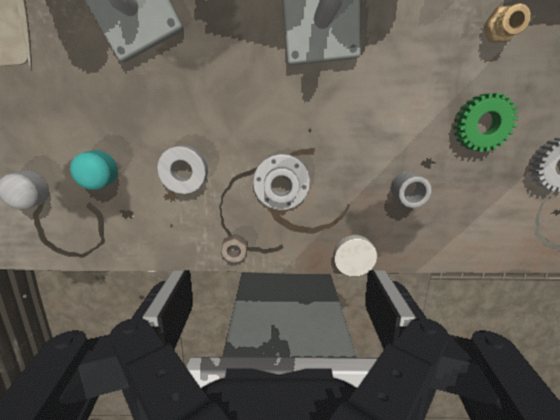

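```bash
python3 - <<'E'
from h import *
w=manip.snapshot("wrist")
for k,(u,z) in dict(hub=((281,184),.022),hubfl=((281,183.5),.008),ring=((182,168),.016),sleeve=((416.5,190),.028),cap=((22,190),.016),gear=((562,166),.016)).items(): print(k,ray(w,u,z).round(4))
s=manip.sense();print(s["tcp_pos"].round(4),s["tool_rot"].round(4))
for q in("flanged_hub","plain_ring","sleeve","domed_cap"):
    for d in manip.silhouettes(w,q)[:2]:
        c=np.argwhere(d["pixels"]).mean(0)[::-1]; print(q,round(d["conf"],2),c.round(1),ray(w,c,.01)[:2].round(4))
print(rel((.435,.015,.1)))
E
```

```text
hub [0.4385 0.0156 0.022 ]
hubfl [0.4356 0.0155 0.008 ]
ring [0.4545 0.1252 0.016 ]
sleeve [ 0.4341 -0.1325  0.028 ]
cap [0.4282 0.3088 0.016 ]
gear [ 0.4593 -0.2947  0.016 ]
[0.4367 0.0161 0.2074] [1.0e+00 2.2e-03 1.0e-04 2.0e-04]
flanged_hub 0.68 [278.4 180.6] [0.4395 0.0184]
plain_ring 0.83 [179.4 168.8] [0.4524 0.1301]
sleeve 0.84 [408.1 188.1] [ 0.4315 -0.1309]
domed_cap 0.64 [ 21.1 189. ] [0.4278 0.3148]
domed_cap 0.59 [ 90.4 168.8] [0.4518 0.2304]
[-0.0029 -0.0033  0.2148]
```

Call:
servo_tool(
  commands=[0.003,0,0.066,0,0,0,1,0,0,0.066,0,0,0,1,0,0,0.066,0,0,0,1,0,0,0.066,0,0,0,1,0,0,0.066,0,0,0,1,0,0,0.066,0,0,0,1,0,0,0,0,0,0,1,0,0,0,0,0,0,-1,0,0,0,0,0,0,-1,0,0,0,0,0,0,-1,0,0,0,0,0,0,-1,0,0,0,0,0,0,-1],
)

```text
t: 4.1
tcp_pos: [0.4396, 0.0142, 0.0123]
tool_rot: [1.0, -0.0, 0.003, 0.001]
force: [0.1, -1.4, 9.2]
finger_gap: 0.436
gripper_force: 49.0
```

Call:
servo_tool(
  commands=[0,0,-0.02,0,0,0,-1,0,0,-0.04,0,0,0,-1,0,0,-0.06,0,0,0,-1,0,0,-0.06,0,0,0,-1,0,0,-0.06,0,0,0,-1,0,0,-0.04,0,0,0,-1,0.04,0.01,0,0,0,0,-1,0.06,0.01,0,0,0,0,-1,0.06,0.02,0,0,0,0,-1,0.02,0.02,0,0,0,0,-1,0,0,0,0,0,0,-1,0,0,0,0,0,0,-1],
)

```text
t: 5.1
tcp_pos: [0.5279, -0.0155, 0.1508]
tool_rot: [1.0, -0.0, 0.001, 0.0]
force: [-0.5, 0.5, -1.8]
finger_gap: 0.437
gripper_force: 50.7
```

```bash
python3 - <<'E'
from h import *
w=manip.snapshot("wrist");cv2.imwrite("pics/w2.png",w["img"][:,:,::-1])
a=dict(tall=(.6,-.0225,.08),tallbase=(.6,-.0225,.012),short=(.611,.162,.046))
for k,p in a.items(): print(k,proj(w,np.array(p)).round())
s=manip.sense();print(s["tcp_pos"].round(4),s["tool_rot"].round(4),s["finger_gap"])
E
```

```text
tall [290. 123.]
tallbase [287. 119.]
short [ 48. 106.]
[ 0.5266 -0.0149  0.1503] [ 1.e+00 -2.e-04 -3.e-04 -1.e-04] 0.43428143409962744
```

View pics/w2.png

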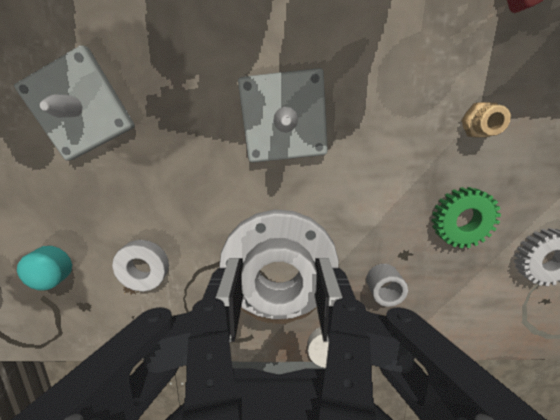

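```bash
python3 - <<'E'
from h import *
w=manip.snapshot("wrist")
for n,u,z in(("tip",(284.5,119),.078),("base",(284.7,115.5),.012),("shortbase",(75.5,103.5),.012),("shorttip",(45,103),.045),("hubtop",(280,278),.160),("ring",(140,265),.016),("sleeve",(391,291),.028),("gear",(557,259),.016),("cap?teal",(45,265),.02)): print(n,ray(w,u,z).round(4))
s=manip.sense();print(s["tcp_pos"].round(4))
E
```

```text
tip [ 0.6009 -0.0185  0.078 ]
base [ 0.6014 -0.0199  0.012 ]
shortbase [0.6115 0.1622 0.012 ]
shorttip [0.6116 0.1647 0.045 ]
hubtop [ 0.528  -0.0151  0.16  ]
ring [0.4556 0.1274 0.016 ]
sleeve [ 0.4324 -0.1279  0.028 ]
gear [ 0.4619 -0.2974  0.016 ]
cap?teal [0.4579 0.2211 0.02  ]
[ 0.5262 -0.0146  0.15  ]
```

Call:
servo_tool(
  commands=[0.04,0.005,0,0,0,0,-1,0.06,0.005,0,0,0,0,-1,0.046,0,0,0,0,0,-1,0,0,0.02,0,0,0,-1,0,0,0.04,0,0,0,-1,0,0,0.05,0,0,0,-1,0,0,0.05,0,0,0,-1,0,0,0.04,0,0,0,-1,0,0,0.03,0,0,0,-1,0,0,0,0,0,0,-1],
)

```text
t: 6.03
tcp_pos: [0.6006, -0.0198, 0.0322]
tool_rot: [1.0, -0.0, 0.0, -0.0]
force: [3.7, 1.2, -3.5]
finger_gap: 0.438
gripper_force: 50.7
```

Call:
servo_tool(
  commands=[0,0,0.006,0,0,0,-1,0,0,0.006,0,0,0,-1,0,0,0.003,0,0,0,-1,0,0,0,0,0,0,-1],
)

```text
t: 6.37
tcp_pos: [0.6007, -0.02, 0.0271]
tool_rot: [1.0, 0.0, -0.0, -0.0]
force: [2.1, 1.2, -1.9]
finger_gap: 0.438
gripper_force: 50.9
```

Call:
servo_tool(
  commands=[0,0,0.004,0,0,0,-1,0,0,0.003,0,0,0,-1,0,0,0,0,0,0,-1,0,0,0,0,0,0,-1],
)

```text
t: 6.7
tcp_pos: [0.6007, -0.0203, 0.0244]
tool_rot: [1.0, -0.0, -0.0, -0.0]
force: [-0.3, -0.0, 5.2]
finger_gap: 0.436
gripper_force: 51.6
```

Call:
servo_tool(
  commands=[0,0,0,0,0,0,1,0,0,0,0,0,0,1,0,0,0,0,0,0,1,0,0,-0.03,0,0,0,1,0,0,-0.06,0,0,0,1,0,0,-0.07,0,0,0,1,0,0,-0.06,0,0,0,1,-0.056,0.037,0,0,0,0,1,-0.056,0.037,0,0,0,0,1,-0.056,0.037,0,0,0,0,1,-0.056,0.037,0,0,0,0,1,-0.04,0.037,0,0,0,0,1],
)

```text
t: 7.7
tcp_pos: [0.4659, -0.1126, 0.1332]
tool_rot: [1.0, 0.0, -0.001, -0.001]
force: [0.7, 0.1, 0.2]
finger_gap: 0.999
gripper_force: 0.0
```

```bash
python3 - <<'E'
from h import *
w=manip.snapshot("wrist");cv2.imwrite("pics/w3.png",w["img"][:,:,::-1])
s=manip.sense();print(s["tcp_pos"].round(4),rel((.433,-.1305,.012)))
for q in("sleeve","flanged_hub"):
    for d in manip.silhouettes(w,q)[:2]:
        c=np.argwhere(d["pixels"]).mean(0)[::-1]; print(q,round(d["conf"],2),c.round(1),ray(w,c,.015)[:2].round(4))
E
```

```text
[ 0.463  -0.1147  0.1329] [-0.0583  0.0319  0.2422]
sleeve 0.57 [295.7 237.7] [ 0.432 -0.128]
flanged_hub 0.97 [161.6  43.1] [ 0.5936 -0.023 ]
```

View pics/w3.png

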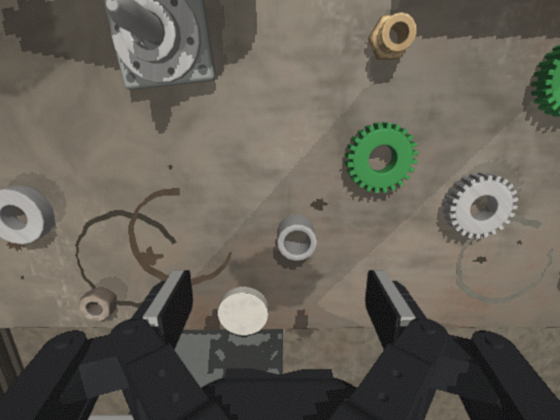

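Call:
servo_tool(
  commands=[-0.05,0.03,0.04,0,0,0,1,0,0,0,0,0,0,1,0,0,0,0,0,0,1],
)

```text
t: 8.1
tcp_pos: [0.4436, -0.1274, 0.1126]
tool_rot: [1.0, -0.001, -0.001, -0.001]
force: [-0.0, -0.3, 0.3]
finger_gap: 0.999
gripper_force: 0.0
```

```bash
python3 - <<'E'
from h import *
s=manip.sense();print(s["tcp_pos"].round(4),rel((.433,-.1305,.012)))
w=manip.snapshot("wrist")
for d in manip.silhouettes(w,"sleeve")[:2]:
        p=d["pixels"];c=np.argwhere(p).mean(0)[::-1]; print(round(d["conf"],2),c.round(1),d["box"],ray(w,c,.016)[:2].round(4))
E
```

```text
[ 0.4436 -0.1274  0.1126] [-0.0208  0.0064  0.2013]
0.66 [280.2 223.4] [258.5, 199.0, 44.2, 50.4] [ 0.4326 -0.1282]
```

Call:
servo_tool(
  commands=[-0.022,0.003,0.02,0,0,0,1,0,0,0.05,0,0,0,1,0,0,0.06,0,0,0,1,0,0,0.05,0,0,0,1,0,0,0.02,0,0,0,1,0,0,0,0,0,0,-1,0,0,0,0,0,0,-1,0,0,0,0,0,0,-1,0,0,0,0,0,0,-1,0,0,0,0,0,0,-1,0,0,0,0,0,0,-1],
)

```text
t: 9.12
tcp_pos: [0.434, -0.1297, 0.015]
tool_rot: [1.0, -0.0, 0.002, 0.001]
force: [0.5, 0.9, 5.4]
finger_gap: 0.4
gripper_force: 49.2
```

Call:
servo_tool(
  commands=[0,0,-0.03,0,0,0,-1,0,0,-0.06,0,0,0,-1,0,0,-0.07,0,0,0,-1,0,0,-0.06,0,0,0,-1,0,0,-0.03,0,0,0,-1,0.056,-0.0366,0,0,0,0,-1,0.056,-0.0366,0,0,0,0,-1,0.056,-0.0366,0,0,0,0,-1,0.056,-0.0366,0,0,0,0,-1,0.056,-0.0366,0,0,0,0,-1,0.056,-0.0366,0,0,0,0,-1,0,0,0,0,0,0,-1],
)

```text
t: 10.12
tcp_pos: [0.6071, -0.0168, 0.1401]
tool_rot: [1.0, 0.002, 0.005, 0.0]
force: [0.4, 0.8, -0.9]
finger_gap: 0.401
gripper_force: 50.2
```

Call:
servo_tool(
  commands=[0,0,0,0,0,0,-1,0,0,0.02,0,0,0,-1,0,0,0.03,0,0,0,-1,0,0,0.04,0,0,0,-1,0,0,0.03,0,0,0,-1,0,0,0.02,0,0,0,-1,0,0,0,0,0,0,-1],
)

```text
t: 10.7
tcp_pos: [0.5997, -0.0204, 0.0664]
tool_rot: [1.0, -0.001, -0.001, -0.0]
force: [0.8, -0.6, -2.2]
finger_gap: 0.396
gripper_force: 50.2
```

Call:
servo_tool(
  commands=[0,0,0.012,0,0,0,-1,0,0,0.012,0,0,0,-1,0,0,0.008,0,0,0,-1,0,0,0.005,0,0,0,-1,0,0,0,0,0,0,-1,0,0,0,0,0,0,-1],
)

```text
t: 11.2
tcp_pos: [0.6009, -0.0195, 0.0499]
tool_rot: [1.0, 0.0, -0.0, -0.0]
force: [0.8, 0.2, -1.8]
finger_gap: 0.397
gripper_force: 50.2
```

Call:
servo_tool(
  commands=[0,0,0.003,0,0,0,-1,0,0,0.003,0,0,0,-1,0,0,0,0,0,0,-1,0,0,0,0,0,0,-1],
)

```text
t: 11.53
tcp_pos: [0.6014, -0.0195, 0.049]
tool_rot: [1.0, 0.0, 0.001, 0.0]
force: [-2.4, 0.0, 10.7]
finger_gap: 0.399
gripper_force: 51.3
```

Call:
servo_tool(
  commands=[0,0,0,0,0,0,1,0,0,0,0,0,0,1,0,0,0,0,0,0,1,0,0,-0.04,0,0,0,1,0,0,-0.06,0,0,0,1,0,0,-0.06,0,0,0,1,0,0,-0.04,0,0,0,1,-0.03,0.06,0,0,0,0,1,-0.03,0.065,0,0,0,0,1,-0.035,0.065,0,0,0,0,1,-0.035,0.065,0,0,0,0,1,-0.035,0.065,0,0,0,0,1],
)

```text
t: 12.53
tcp_pos: [0.5177, -0.1807, 0.1468]
tool_rot: [1.0, 0.0, 0.0, 0.0]
force: [0.4, 0.1, -0.8]
finger_gap: 1.0
gripper_force: 0.0
```

Call:
servo_tool(
  commands=[-0.035,0.065,0,0,0,0,0.8,-0.035,0.065,0,0,0,0,0.8,-0.025,0.06,0,0,0,0,0.8,-0.012,0.03,0,0,0,0,0.8,0,0,0,0,0,0,0.8,0,0,0,0,0,0,0.8],
)

```text
t: 13.03
tcp_pos: [0.4646, -0.2903, 0.1466]
tool_rot: [1.0, -0.001, -0.0, -0.0]
force: [-0.3, 1.0, -0.9]
finger_gap: 0.897
gripper_force: 0.0
```

```bash
python3 - <<'E'
from h import *
w=manip.snapshot("wrist");cv2.imwrite("pics/w4.png",w["img"][:,:,::-1])
s=manip.sense();print(s["tcp_pos"].round(4),rel((.460,-.297,.009)))
for q in("gear",):
    for d in manip.silhouettes(w,q)[:4]:
        c=np.argwhere(d["pixels"]).mean(0)[::-1]; print(q,round(d["conf"],2),c.round(1),ray(w,c,.01)[:2].round(4))
E
```

```text
[ 0.4648 -0.2892  0.1465] [-0.0095  0.0159  0.2751]
gear 0.68 [180.2 153.4] [ 0.5068 -0.2004]
gear 0.62 [285.7 199.8] [ 0.4624 -0.2966]
gear 0.62 [352.4  75.6] [ 0.5713 -0.3523]
```

View pics/w4.png

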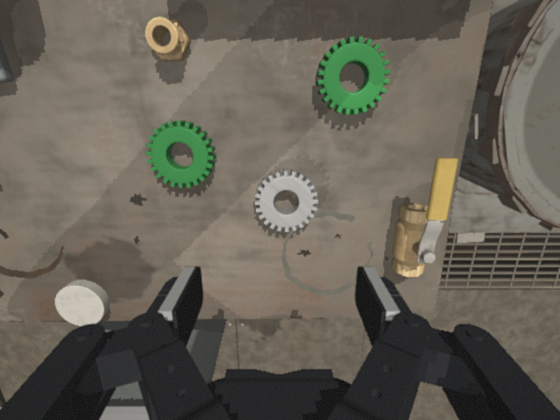

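Call:
servo_tool(
  commands=[-0.005,0.0145,0.03,0,0,0,0.8,0,0,0.06,0,0,0,0.8,0,0,0.07,0,0,0,0.8,0,0,0.06,0,0,0,0.8,0,0,0.035,0,0,0,0.8,0,0,0.018,0,0,0,0.8,0,0,0,0,0,0,0.8,0,0,0,0,0,0,-1,0,0,0,0,0,0,-1,0,0,0,0,0,0,-1,0,0,0,0,0,0,-1,0,0,0,0,0,0,-1],
)

```text
t: 14.13
tcp_pos: [0.4659, -0.2994, 0.0161]
tool_rot: [1.0, 0.0, 0.004, 0.004]
force: [-0.6, -4.4, 20.8]
finger_gap: 0.188
gripper_force: 10.7
```

Call:
servo_tool(
  commands=[0,0,-0.01,0,0,0,0.8,0,0,0,0,0,0,0.8,0,0,0,0,0,0,0.8,0,0,0,0,0,0,0.8,0,0,-0.03,0,0,0,0.8,0,0,-0.06,0,0,0,0.8,0,0,-0.06,0,0,0,0.8,0,0,0,0,0,0,0.8,0,0,0,0,0,0,0.8],
)

```text
t: 14.88
tcp_pos: [0.4632, -0.2974, 0.0915]
tool_rot: [1.0, -0.0, 0.001, 0.001]
force: [0.3, 0.5, 0.4]
finger_gap: 0.898
gripper_force: 0.0
```

```bash
python3 - <<'E'
from h import *
w=manip.snapshot("wrist");cv2.imwrite("pics/w5.png",w["img"][:,:,::-1])
s=manip.sense();print(s["tcp_pos"].round(4),s["finger_gap"],proj(w,s["tcp_pos"]))
for q in("gear",):
    for d in manip.silhouettes(w,q)[:4]:
        c=np.argwhere(d["pixels"]).mean(0)[::-1]; print(q,round(d["conf"],2),c.round(1),ray(w,c,.01)[:2].round(4))
# pixel rows of tip at y=+-gap/2 for offsets
for o in(0,.005,.01,.015): print(o,proj(w,s["tcp_pos"]+np.array([0,s["finger_gap"]*.0425,o])),proj(w,s["tcp_pos"]+np.array([.011,s["finger_gap"]*.0425,o])))
E
```

```text
[ 0.4624 -0.2967  0.0903] 0.8970199120027292 [278.13019447 270.66933596]
gear 0.75 [278.  218.3] [ 0.4628 -0.2967]
gear 0.73 [361.1  65.4] [ 0.5718 -0.3525]
gear 0.66 [147.4 162. ] [ 0.5071 -0.2006]
0 [206.76313943 270.82553681] [205.15762403 252.22268693]
0.005 [204.63546787 275.72610477] [202.93211333 256.66375672]
0.01 [202.3760762  280.93005762] [200.56558307 261.38623506]
0.015 [199.97234189 286.46646824] [198.04419111 266.4177443 ]
```

View pics/w5.png

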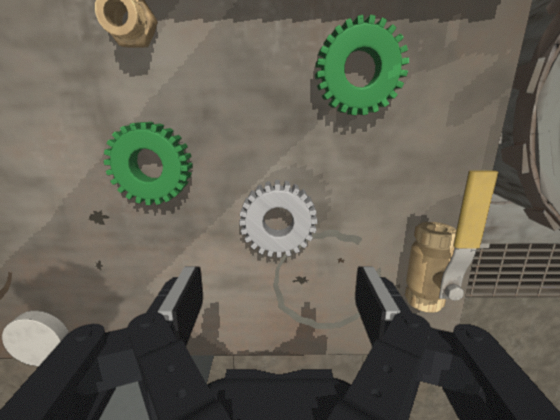

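Call:
servo_tool(
  commands=[0,0,0.03,0,0,0,0.8,0,0,0.05,0,0,0,0.8,0,0,0.05,0,0,0,0.8,0,0,0.03,0,0,0,0.8,0,0,0.015,0,0,0,0.8,0,0,0.007,0,0,0,0.8,0,0,0,0,0,0,0.8,0,0,0,0,0,0,-1,0,0,0,0,0,0,-1,0,0,0,0,0,0,-1,0,0,0,0,0,0,-1,0,0,0,0,0,0,-1],
)

```text
t: 15.98
tcp_pos: [0.463, -0.2972, 0.0005]
tool_rot: [1.0, -0.0, 0.001, 0.001]
force: [-0.8, 0.5, 6.4]
finger_gap: 0.672
gripper_force: 54.0
```

Call:
servo_tool(
  commands=[0,0,-0.03,0,0,0,-1,0,0,-0.06,0,0,0,-1,0,0,-0.07,0,0,0,-1,0,0,-0.06,0,0,0,-1,0,0,-0.03,0,0,0,-1,0.0307,-0.0616,0,0,0,0,-1,0.0307,-0.0616,0,0,0,0,-1,0.0307,-0.0616,0,0,0,0,-1,0.0307,-0.0616,0,0,0,0,-1,0.0307,-0.0616,0,0,0,0,-1,0.0307,-0.0616,0,0,0,0,-1,0.0307,-0.0616,0,0,0,0,-1],
)

```text
t: 16.98
tcp_pos: [0.5703, -0.0795, 0.1243]
tool_rot: [1.0, -0.0, -0.0, -0.0]
force: [1.1, -0.2, -2.6]
finger_gap: 0.674
gripper_force: 54.2
```

Call:
servo_tool(
  commands=[0.0307,-0.0616,0,0,0,0,-1,0.0304,-0.0616,0,0,0,0,-1,0,0,0,0,0,0,-1,0,0,0,0,0,0,-1,0,0,0.03,0,0,0,-1,0,0,0.03,0,0,0,-1,0,0,0.02,0,0,0,-1,0,0,0.015,0,0,0,-1,0,0,0,0,0,0,-1],
)

```text
t: 17.73
tcp_pos: [0.599, -0.0203, 0.0751]
tool_rot: [1.0, -0.001, -0.002, -0.0]
force: [-0.4, 0.3, -1.2]
finger_gap: 0.671
gripper_force: 54.2
```

Call:
servo_tool(
  commands=[0,0,0.01,0,0,0,-1,0,0,0.008,0,0,0,-1,0,0,0.005,0,0,0,-1,0,0,0.003,0,0,0,-1,0,0,0.002,0,0,0,-1,0,0,0,0,0,0,-1,0,0,0,0,0,0,-1],
)

```text
t: 18.32
tcp_pos: [0.6007, -0.0196, 0.063]
tool_rot: [1.0, -0.0, 0.0, 0.0]
force: [0.5, 0.1, -1.0]
finger_gap: 0.673
gripper_force: 54.3
```

Call:
servo_tool(
  commands=[0,0,0.003,0,0,0,-1,0,0,0.002,0,0,0,-1,0,0,0,0,0,0,-1,0,0,0,0,0,0,-1],
)

```text
t: 18.65
tcp_pos: [0.601, -0.0196, 0.0625]
tool_rot: [1.0, 0.0, 0.001, 0.0]
force: [-3.1, 0.5, 9.5]
finger_gap: 0.673
gripper_force: 55.4
```

Call:
servo_tool(
  commands=[0,0,0,0,0,0,1,0,0,0,0,0,0,1,0,0,-0.03,0,0,0,1,0,0,-0.06,0,0,0,1,0,0,-0.06,0,0,0,1,-0.0488,-0.0488,0,0,0,0,1,-0.0488,-0.0488,0,0,0,0,1,-0.0488,-0.0488,0,0,0,0,1,-0.0488,-0.0488,0,0,0,0,1,-0.0488,-0.0488,0,0,0,0,1,-0.0488,-0.0488,0,0,0,0,1,0,0,0,0,0,0,1],
)

```text
t: 19.65
tcp_pos: [0.447, 0.1299, 0.1349]
tool_rot: [1.0, 0.002, -0.004, -0.0]
force: [-0.6, 0.3, 0.2]
finger_gap: 1.0
gripper_force: 0.0
```

Call:
servo_tool(
  commands=[0,0,0,0,0,0,1,0,0,0,0,0,0,1],
)

```text
t: 19.82
tcp_pos: [0.4554, 0.1268, 0.1356]
tool_rot: [1.0, 0.0, 0.001, 0.0]
force: [0.7, -0.3, -0.7]
finger_gap: 0.998
gripper_force: 0.0
```

```bash
python3 - <<'E'
from h import *
w=manip.snapshot("wrist");cv2.imwrite("pics/w6.png",w["img"][:,:,::-1])
s=manip.sense();print(s["tcp_pos"].round(4),s["finger_gap"])
for q,z in(("plain_ring",.01),("domed_cap",.014),("short_spindle",.016)):
    for d in manip.silhouettes(w,q)[:3]:
        c=np.argwhere(d["pixels"]).mean(0)[::-1]; print(q,round(d["conf"],2),c.round(1),ray(w,c,z)[:2].round(4),np.median(w["img"][d["pixels"]],0))
E
```

```text
[0.4559 0.1264 0.1356] 0.9949141731688669
domed_cap 0.87 [ 79.4 229.5] [0.429  0.3137] [165. 163. 160.]
domed_cap 0.87 [167.1 205.6] [0.4525 0.2289] [ 73. 166. 156.]
domed_cap 0.67 [  4.9 268.5] [0.388  0.3951] [37.  76.5 72. ]
short_spindle 0.83 [231.7  28.6] [0.5938 0.1627] [123. 125. 121.]
```

View pics/w6.png

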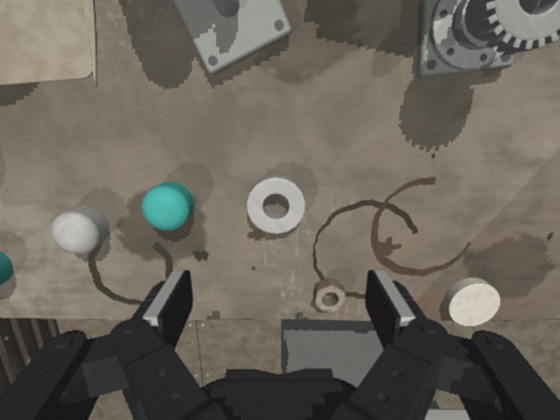

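```bash
python3 - <<'E'
from h import *
w=manip.snapshot("wrist")
for z in(.008,.016):print(ray(w,(276,205),z).round(4),rel((*ray(w,(276,205),z)[:2],.001)))
print(manip.sense()["tcp_pos"])
E
```

```text
[0.4513 0.1289 0.008 ] [-0.0082 -0.0056  0.2685]
[0.4538 0.1288 0.016 ] [-0.0031 -0.0055  0.2685]
[0.45526548 0.12605156 0.13525345]
```

Call:
servo_tool(
  commands=[-0.004,-0.0055,0.03,0,0,0,1,0,0,0.06,0,0,0,0.8,0,0,0.07,0,0,0,0.8,0,0,0.06,0,0,0,0.8,0,0,0.03,0,0,0,0.8,0,0,0.018,0,0,0,0.8,0,0,0,0,0,0,0.8,0,0,0,0,0,0,-1,0,0,0,0,0,0,-1,0,0,0,0,0,0,-1,0,0,0,0,0,0,-1,0,0,0,0,0,0,-1],
)

```text
t: 21.07
tcp_pos: [0.4532, 0.1295, 0.0028]
tool_rot: [1.0, -0.0, 0.002, -0.0]
force: [-0.4, -0.9, 8.1]
finger_gap: 0.609
gripper_force: 52.4
```

Call:
servo_tool(
  commands=[0,0,-0.03,0,0,0,-1,0,0,-0.06,0,0,0,-1,0,0,-0.07,0,0,0,-1,0,0,-0.05,0,0,0,-1,0,0,-0.03,0,0,0,-1,0.06,-0.02,0,0,0,0,-1,0.06,-0.02,0,0,0,0,-1,0.06,-0.02,0,0,0,0,-1,0,0,0,0,0,0,-1,0,0,0,0,0,0,-1],
)

```text
t: 21.9
tcp_pos: [0.5439, 0.16, 0.1219]
tool_rot: [1.0, 0.0, 0.001, -0.0]
force: [-0.9, -0.3, -1.4]
finger_gap: 0.6
gripper_force: 52.9
```

```bash
python3 - <<'E'
from h import *
w=manip.snapshot("wrist");cv2.imwrite("pics/w7.png",w["img"][:,:,::-1])
print(manip.sense()["tcp_pos"].round(4),proj(w,np.array([.6115,.163,.046])),proj(w,np.array([.6115,.163,.012])))
E
```

```text
[0.5416 0.1597 0.1214] [274.9267295  129.05677366] [275.38635116 126.24185991]
```

View pics/w7.png

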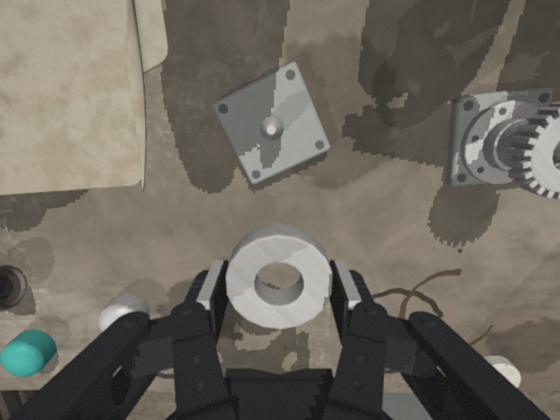

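Call:
servo_tool(
  commands=[0.05,-0.005,0,0,0,0,-1,0.05,-0.005,0,0,0,0,-1,0.0376,0,0,0,0,0,-1,0,0,0.04,0,0,0,-1,0,0,0.05,0,0,0,-1,0,0,0.04,0,0,0,-1,0,0,0.03,0,0,0,-1,0,0,0.02,0,0,0,-1,0,0,0.01,0,0,0,-1,0,0,0,0,0,0,-1,0,0,0,0,0,0,-1],
)

```text
t: 22.87
tcp_pos: [0.6105, 0.1645, 0.0267]
tool_rot: [1.0, -0.0, -0.0, 0.0]
force: [0.3, -0.1, -0.8]
finger_gap: 0.61
gripper_force: 52.9
```

Call:
servo_tool(
  commands=[0,0,0.01,0,0,0,-1,0,0,0.008,0,0,0,-1,0,0,0.005,0,0,0,-1,0,0,0.003,0,0,0,-1,0,0,0,0,0,0,-1,0,0,0,0,0,0,-1],
)

```text
t: 23.37
tcp_pos: [0.611, 0.1646, 0.0149]
tool_rot: [1.0, -0.0, 0.0, 0.0]
force: [-2.9, -1.2, 7.9]
finger_gap: 0.606
gripper_force: 53.7
```

Call:
servo_tool(
  commands=[0,0,0,0,0,0,1,0,0,0,0,0,0,1,0,0,-0.04,0,0,0,1,0,0,-0.08,0,0,0,1,0,0,-0.08,0,0,0,1,-0.052,-0.0418,-0.01,0,0,0,0.5,-0.052,-0.0418,0,0,0,0,0.5,-0.052,-0.0418,0,0,0,0,0.5,-0.052,-0.0418,0,0,0,0,0.5,-0.052,-0.0418,0,0,0,0,0.5,-0.052,-0.0418,0,0,0,0,0.5,-0.052,-0.0418,0,0,0,0,0.5],
)

```text
t: 24.37
tcp_pos: [0.4278, 0.3117, 0.1183]
tool_rot: [1.0, -0.0, 0.0, -0.0]
force: [0.0, 0.0, 1.1]
finger_gap: 0.753
gripper_force: 0.0
```

Call:
servo_tool(
  commands=[0,0,0,0,0,0,0.5,0,0,0,0,0,0,0.5,0,0,0,0,0,0,0.5],
)

```text
t: 24.62
tcp_pos: [0.4297, 0.3111, 0.1184]
tool_rot: [1.0, 0.0, 0.001, -0.0]
force: [1.1, 0.6, 0.5]
finger_gap: 0.753
gripper_force: 0.0
```

```bash
python3 - <<'E'
from h import *
w=manip.snapshot("wrist");cv2.imwrite("pics/w8.png",w["img"][:,:,::-1])
s=manip.sense();print(s["tcp_pos"].round(4),s["finger_gap"])
for q,z in(("domed_cap",.014),("short_spindle",.016)):
    for d in manip.silhouettes(w,q)[:3]:
        c=np.argwhere(d["pixels"]).mean(0)[::-1]; p=ray(w,c,z);print(q,round(d["conf"],2),c.round(1),p[:2].round(4),np.median(w["img"][d["pixels"]],0),rel((p[0],p[1],.005)))
E
```

```text
[0.4302 0.3108 0.1184] 0.7504277640370313
domed_cap 0.93 [158.4 255.2] [0.3853 0.42  ] [ 73. 162. 153.] [-0.0909 -0.2188  0.2267]
domed_cap 0.79 [378.4 182.6] [0.4523 0.2287] [ 73. 165. 156.] [0.0437 0.1637 0.2268]
domed_cap 0.62 [275.4 209.8] [0.4284 0.3144] [177. 174. 170.] [-0.0043 -0.0076  0.2268]
short_spindle 0.7 [471.2  11.9] [0.5745 0.1775] [84. 86. 82.] [0.2884 0.2653 0.2269]
```

View pics/w8.png

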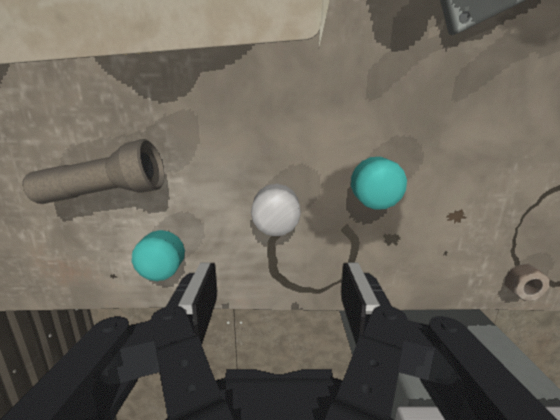

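Call:
servo_tool(
  commands=[-0.004,-0.005,0.03,0,0,0,0.5,0,0,0.05,0,0,0,0.5,0,0,0.06,0,0,0,0.5,0,0,0.05,0,0,0,0.5,0,0,0.025,0,0,0,0.5,0,0,0.012,0,0,0,0.5,0,0,0,0,0,0,0.5,0,0,0,0,0,0,-1,0,0,0,0,0,0,-1,0,0,0,0,0,0,-1,0,0,0,0,0,0,-1,0,0,0,0,0,0,-1],
)

```text
t: 25.77
tcp_pos: [0.4281, 0.3136, 0.0061]
tool_rot: [1.0, 0.0, 0.001, -0.0]
force: [0.1, -2.6, 6.6]
finger_gap: 0.469
gripper_force: 51.0
```

Call:
servo_tool(
  commands=[0,0,-0.03,0,0,0,-1,0,0,-0.06,0,0,0,-1,0,0,-0.07,0,0,0,-1,0,0,-0.05,0,0,0,-1,0,0,-0.02,0,0,0,-1,0.061,0.0497,0,0,0,0,-1,0.061,0.0497,0,0,0,0,-1,0.061,0.0497,0,0,0,0,-1,0.061,0.0497,0,0,0,0,-1,0.061,0.0497,0,0,0,0,-1,0.061,0.0497,0,0,0,0,-1,0,0,0,0,0,0,-1],
)

```text
t: 26.77
tcp_pos: [0.6173, 0.159, 0.1194]
tool_rot: [1.0, -0.003, 0.004, 0.001]
force: [1.1, 0.1, -1.6]
finger_gap: 0.471
gripper_force: 50.9
```

Call:
servo_tool(
  commands=[0,0,0,0,0,0,-1,0,0,0.03,0,0,0,-1,0,0,0.04,0,0,0,-1,0,0,0.04,0,0,0,-1,0,0,0.02,0,0,0,-1,0,0,0.01,0,0,0,-1,0,0,0,0,0,0,-1,0,0,0,0,0,0,-1],
)

```text
t: 27.43
tcp_pos: [0.6097, 0.1648, 0.05]
tool_rot: [1.0, 0.0, -0.0, -0.0]
force: [-0.3, 0.5, -1.6]
finger_gap: 0.464
gripper_force: 50.9
```

Target seat is TCP z ≈ 0.034.

Call:
servo_tool(
  commands=[0,0,0.012,0,0,0,-1,0,0,0.01,0,0,0,-1,0,0,0.006,0,0,0,-1,0,0,0.004,0,0,0,-1,0,0,0.002,0,0,0,-1,0,0,0,0,0,0,-1,0,0,0,0,0,0,-1],
)

```text
t: 28.02
tcp_pos: [0.6099, 0.1642, 0.0342]
tool_rot: [1.0, -0.0, 0.0, -0.0]
force: [-3.5, -0.4, 6.0]
finger_gap: 0.475
gripper_force: 51.6
```

Seated at 0.0342. Release, lift, back off, and look from the fixed cameras.

Call:
servo_tool(
  commands=[0,0,0,0,0,0,0.8,0,0,0,0,0,0,0.8,0,0,0,0,0,0,0.8,0,0,-0.03,0,0,0,0.8,0,0,-0.06,0,0,0,0.8,0,0,-0.06,0,0,0,0.8,0,0,-0.06,0,0,0,0.8,-0.06,0.03,0,0,0,0,1,-0.06,0.03,0,0,0,0,1,-0.06,0.03,0,0,0,0,1,0,0,0,0,0,0,1,0,0,0,0,0,0,1],
)

```text
t: 29.02
tcp_pos: [0.518, 0.1187, 0.1378]
tool_rot: [1.0, -0.001, -0.001, 0.0]
force: [0.7, -0.5, 0.3]
finger_gap: 0.997
gripper_force: 0.0
```

```bash
python3 - <<'E'
from h import *
w=manip.snapshot("wrist")["img"];s=manip.snapshot("side")["img"];c=manip.snapshot("scene")["img"]
f=lambda i,x,y,W,H,k:cv2.resize(i[y:y+H,x:x+W],(W*k,H*k),interpolation=cv2.INTER_CUBIC)
a=f(s,200,150,130,100,3);b=f(c,220,170,130,100,3)
cv2.imwrite("pics/z.png",np.vstack([np.hstack([a,b]),cv2.resize(w[:280],(780,300))])[:,:,::-1])
print(manip.sense()["tcp_pos"])
E
```

```text
[0.52182881 0.1194041  0.13810237]
```

View pics/z.png

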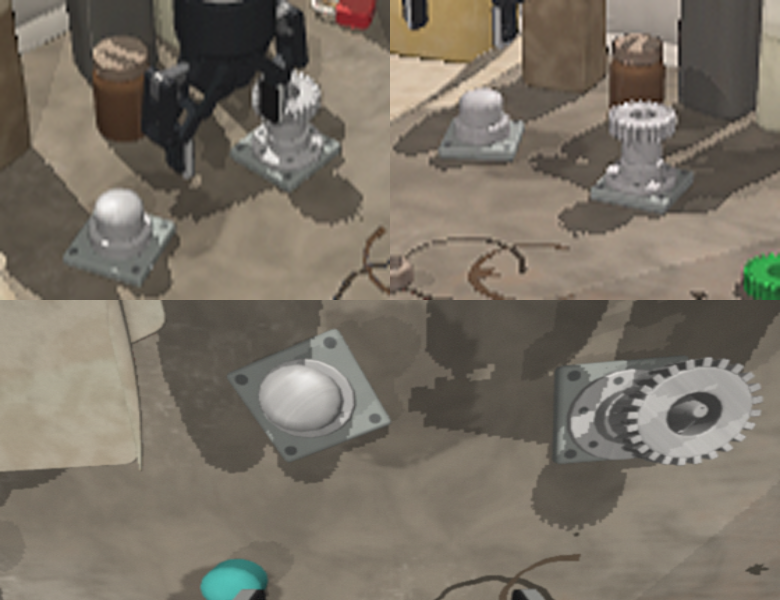

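Both stacks are complete and level: hub, sleeve and gear on the tall stem (640,150), ring and cap on the short one (482,120). The jar at (637,65) is still standing where it was.

```bash
python3 -c "
from station import manip
print(manip.sign_off())"
```

```text
the job is handed in; nothing more can be done
None
```

Both spindles are made up as asked and the job is handed in at about 29 s of the 128 s allowed; each part seated at its expected height, the last pictures show both stacks level, and the brown jar was not touched.

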